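Change herb drawers at the dispensing counter

ROBOT

A 7-joint arm with a two-finger parallel gripper is mounted at the origin on the work surface. World frame = base frame: x ahead of the robot, y to its left, z up, the work surface at z = 0. Lengths are in mm, angles in rad, forces in N, time in s.
With the tool pointing down it reaches from about 425 to 800 mm from the base axis. Payload 8.3 kg.
Tool frame: the origin (TCP) lies midway between the tips of the shut fingers; the grasp point (between the pads) lies 19 mm behind it; z points along the fingers, y is the line along which they close (so a half turn about z gives the same grasp; the last joint's range is limited). The gripper opens to 85 mm and grips with 20 to 120 N. Pads are 22 mm wide; open, the fingers measure 114 mm over their backs; the gripper's body (76 mm by 85 mm) begins 54 mm behind the grasp point. The pads swing forward as they close: fully open they stand 13 mm farther back than shut.
Start: joints at [-1.409, 0.383, 0.016, 1.37, -0.006, 1.388, -0.046], TCP at [139.268, 609.268, 231.279] pointing down, gripper open.
Joint ranges: [-2.95, 2.95], [-0.25, 2.06], [-1.52, 1.56], [0.18, 2.33], [-1.44, 4.58], [0.02, 2.06], [-3.01, 3.01]. Speed limits (rad/s): [2.39, 2.39, 3.01, 3.01, 3.14, 3.14, 3.14].

INTERFACE

Orientations are given as [roll, pitch, yaw] about the fixed x, y, z axes, in that order (R = Rz(yaw) Ry(pitch) Rx(roll)).
In Python, from workcell import get_state, imaging, workorder gives the robot as it stands. The module is installed in compiled form; this text tells all that it offers.
- The arm moves only by the tool apply_moves, never from a script. Its argument "rows" is a list of rows, each an object with "xyz": the shift along the tool's x, y, z each as a share of 800 mm, from -1 to 1, a list of three; "turn": the turn, a rotation vector about the tool's x, y, z each as a share of 90 degrees, from -1 to 1, a list of three; "claw": the opening, from -1 (shut) to 1 (fully open). In form: [{"xyz": [dx, dy, dz], "turn": [wx, wy, wz], "claw": claw}, ...]. A call has exactly 8 rows; each row is the pose to reach, as a shift and turn from the pose commanded when the call began, along the tool's axes at that moment; what a row does not reach only later rows make up. A row lasts 1/12 s, in which the tool goes at most 41.7 mm and 7.16 degrees, less where a joint would pass 70% of its speed; a pose out of reach is approached as far as the arm can. A call with a number of a shift or a turn outside -1 to 1 is refused whole. A call with a gripper value outside its range is refused whole. The fingers move at their own pace and stop on an object; "grip_force" is the grip in N (left out, the last holds). Time passes only in rows, so rows that repeat a pose let the fingers close, or fill a call up. It gives the time, the measured TCP pose, the force, the opening and the grip force at its end, in the units of the state.
- get_state(): the state, without advancing time (a new reading comes with each control period).
- imaging.camera(name): name is "scene" or "top"; returns the picture (400x640x3 uint8, red, green, blue); there is no depth.
- imaging.camera_model(name): a dict with "vertical_fov" (degrees; the focal length in pixels is half the picture's height over the tangent of half this angle, whatever the lens; pixels are square), "cx", "cy" (the principal point, pixels), "camera_from_world" (4x4, takes a point from world to camera coordinates). Camera axes: x right, y down, z forward; pixel columns grow to the right and rows downward; lengths in mm; the calibration is good to about 2 mm. A picture is of the moment at which its call begins. camera_model takes no time and is no camera call.
- workorder.hand_in(): hands the job in; it is judged then, once.
The state is a dict: "t": time; "qpos": joint angles; "qvel": joint speeds; "joint_efforts": joint torques, N m; "eef_pos": TCP position; "tcp_rot": TCP orientation; "ft_force": force on the tool from outside, world axes, zero at the start; "torque": the same for the moment, N m; "gripper_width": finger opening in mm; "gripper_force": force on a finger pad.
Only numpy, scipy, OpenCV 4.12 (cv2) and the standard library are available. Lean on these libraries where they do the work, as an engineer would, in place of code of your own. Each camera call takes 0.05 s, during which the arm holds its last target. There are 200 camera calls.

TASK

First push the half-open green-lipped herb drawer fully shut. Then hook a fingertip behind the lip of the red drawer, from above, and draw it out to its stop by pulling on the inside of the lip only (do not pinch the front or press on its outer face), so that the jar inside comes into the open still standing and untouched. Leave the blue drawer as it is and do not disturb or pick up any of the things standing around.

Things in the scene. Friction and masses are not known exactly. Their poses are not given: they have to be found in the camera images.
- red_lip (a point): middle of the top edge of the red drawer's upright front board. The board is 118 mm wide, 14 mm thick, from 10 to 106 mm above the counter, its top edge in red enamel. Axes: x into the case (the drawer slides out along -x), y along the lip, z up. Moves with the drawer.
- red_drawer (a joint): how far the red drawer is drawn out, in m: 0 fully shut, 0.12 at its stop. Starts shut or up to 20 mm ajar. It slides level on rails with about 2 N of friction and stays where it is left; both ends are hard stops.
- green_lip (a point): middle of the top edge of the green drawer's upright front board. The board is 118 mm wide, 14 mm thick, from 10 to 106 mm above the counter, its top edge in green enamel. Axes: x into the case (the drawer slides out along -x), y along the lip, z up. Moves with the drawer.
- green_drawer (a joint): how far the green drawer is drawn out, in m: 0 fully shut, 0.12 at its stop. Starts 45 to 85 mm out. It slides level on rails with about 2 N of friction and stays where it is left; both ends are hard stops.
- blue_lip (a point): middle of the top edge of the blue drawer's upright front board. The board is 118 mm wide, 14 mm thick, from 10 to 106 mm above the counter, its top edge in blue enamel. Axes: x into the case (the drawer slides out along -x), y along the lip, z up. Moves with the drawer.
- blue_drawer (a joint): how far the blue drawer is drawn out, in m: 0 fully shut, 0.12 at its stop. Starts shut or up to 20 mm ajar and stays as it is. It slides level on rails with about 2 N of friction and stays where it is left; both ends are hard stops.
- jar: blue porcelain jar with a white cap, 44 mm across, 45 mm high, standing loose on the floor of the red drawer's rear well (floor 16 mm above the counter, well starts 54 mm behind the lip's inner side, behind a 52 mm high divider); hidden under the roof until the drawer is out. Origin: centre of its underside, z up.
- red_case: the red drawer's wooden case, fixed: 120 mm wide, 200 mm deep, roof 85 mm above the counter. The roof leaves a gap behind the lip, 48 mm long when shut (longer as it is drawn), 104 mm wide, clear down to 60 mm above the counter. A red strip marks the roof. Origin: counter height under the outer face of the shut board; x into the case.
- green_case: the green drawer's wooden case, fixed: 120 mm wide, 200 mm deep, roof 85 mm above the counter. The roof leaves a gap behind the lip, 48 mm long when shut (longer as it is drawn), 104 mm wide, clear down to 60 mm above the counter. A green strip marks the roof. Origin: counter height under the outer face of the shut board; x into the case.
- blue_case: the blue drawer's wooden case, fixed: 120 mm wide, 200 mm deep, roof 85 mm above the counter. The roof leaves a gap behind the lip, 48 mm long when shut (longer as it is drawn), 104 mm wide, clear down to 60 mm above the counter. A blue strip marks the roof. Origin: counter height under the outer face of the shut board; x into the case.
- roof_jar: white porcelain jar with a wooden cap, 44 mm across, 45 mm high, standing on the roof of the blue case; loose; origin at the middle of its underside
- big_weight: brass scale weight, 36 mm across, 45 mm high, standing on the roof of the green case; loose; origin at the middle of its underside
- small_weight: brass scale weight, 26 mm across, 32 mm high, standing on the counter between two cases; loose; origin at the middle of its underside
- bowl: steel bowl, 150 mm across, 50 mm high, left of the cases; loose; origin at the middle of its underside
- mortar: white mortar, 100 mm across, 75 mm high, right of the cases; loose; origin at the middle of its underside
- brown_bottle: brown glass bottle, 52 mm across, 120 mm high, right of the cases; loose; origin at the middle of its underside
- spoon: spoon 160 mm long lying flat on the counter, left of the cases; loose; origin at the underside of the middle of the spoon, x along it

How it is judged:
By the outcome, as a careful person would: the job done as asked, in the order asked, and still so for the second after the job is handed in, with the robot touching nothing.
It also fails if it takes over 48 s, if anything falls off the work surface, if the arm or the gripper's body presses on something with over 40 N, if the wrist force passes 120 N, or if a joint passes its speed limit or range.

## Working session

There is one attempt and no reset: what is moved stays moved. The work goes in short steps, Python scripts to look and compute and a tool call to move; the robot and the scene stay as the last step left them, time stands still between calls to the robot, and variables do not carry over. Pictures are saved under pics/ and viewed, at most 10 in all, crops included, and the job is handed in when it is done.

Besides the shell and the picture viewer there is one more tool, called after "Call:" as name([rows], argument=value, ...), one row to a line, values as JSON. apply_moves: Moves the arm, as the interface text tells. Shift numbers are shares of 800 mm and turn numbers shares of 90 degrees, none past 1 either way. Its arguments: {"type":"object","properties":{"rows":{"type":"array"},"grip_force":{"type":"number"}},"required":["rows"]}

```bash
mkdir -p pics; python3 - <<'E'
from workcell import get_state, imaging
import cv2,numpy as np
for n in("scene","top"):
    im=imaging.camera(n); cv2.imwrite(f"pics/{n}0.png",im[:,:,::-1]); np.save(f"pics/{n}0.npy",im)
    m=imaging.camera_model(n); print(n,m["vertical_fov"],m["cx"],m["cy"],{k:v for k,v in m.items() if k not in("vertical_fov","cx","cy")})
s=get_state();print(s)
E
```

```text
scene 52.17519707671719 315.48726084866155 203.11133773988587 {'camera_from_world': array([[-1.43163720e-02,  9.99701139e-01, -1.98160282e-02,
         1.78265717e+01],
       [ 7.35945291e-01, -2.88093671e-03, -6.77034880e-01,
        -3.96101811e+02],
       [-6.76889629e-01, -2.42761959e-02, -7.35684101e-01,
         1.50300990e+03],
       [ 0.00000000e+00,  0.00000000e+00,  0.00000000e+00,
         1.00000000e+00]])}
top 47.66601075195363 321.5220168573742 200.23604264971019 {'camera_from_world': array([[ 5.70058598e-03, -9.99892222e-01,  1.35294801e-02,
        -2.62598406e+01],
       [-9.80587534e-01, -8.24135292e-03, -1.95908573e-01,
         6.14245761e+02],
       [ 1.95998959e-01, -1.21500459e-02, -9.80528829e-01,
         1.32856831e+03],
       [ 0.00000000e+00,  0.00000000e+00,  0.00000000e+00,
         1.00000000e+00]])}
{'t': 0.1, 'qpos': array([-1.40892663,  0.38418696,  0.01636711,  1.37105659, -0.00630228,
        1.38823434, -0.04646281]), 'qvel': array([-0.00034285,  0.00017409, -0.00094064, -0.00319647, -0.00092032,
       -0.00124914, -0.00062705]), 'joint_efforts': array([ 3.90278263e-03, -6.29123425e+01,  8.47995859e-01, -3.72753882e+01,
        1.69623125e-02,  1.04218192e-02,  1.01053283e-04]), 'eef_pos': array([139.1548764 , 608.82897044, 230.35491788]), 'tcp_rot': array([-3.13975660e+00,  2.41090253e-05,  2.91693047e+00]), 'ft_force': array([-0.43929202,  0.10872351,  0.58156941]), 'torque': array([-0.04561812, -0.06446951,  0.03473277]), 'gripper_force': 0.0, 'gripper_width': 85.4470556980763}
```

View pics/scene0.png

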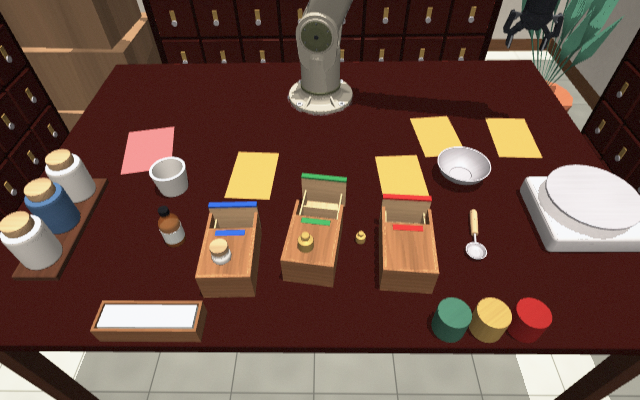

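View pics/top0.png

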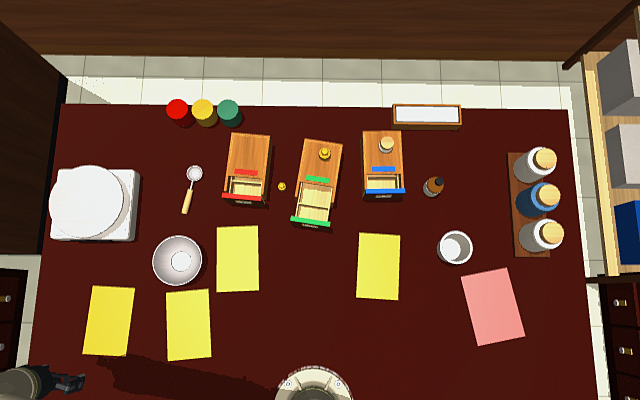

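Both views agree: cases are red (lip near top px 242,197), green (311,223) and blue (385,192). The big weight stands on the green roof and the small weight at (282,186).

```bash
cat > h.py <<'E'
import numpy as np,cv2
from workcell import get_state, imaging
def ray(n,px,z):
    m=imaging.camera_model(n);f=200/np.tan(np.radians(m["vertical_fov"]/2));T=m["camera_from_world"]
    R=T[:3,:3];c=-R.T@T[:3,3];d=R.T@np.array([(px[0]-m["cx"])/f,(px[1]-m["cy"])/f,1])
    return (c+d*(z-c[2])/d[2])[:2]
H={"red":[(0,6),(175,180)],"green":[(55,75)],"blue":[(108,125)]}
def strips(n,im,roi):
    hsv=cv2.cvtColor(im,cv2.COLOR_RGB2HSV)
    for c,rs in H.items():
        m=sum(cv2.inRange(hsv,(a,170,90),(b,255,255)) for a,b in rs).astype(np.uint8)
        k=np.zeros_like(m);x0,y0,x1,y1=roi;k[y0:y1,x0:x1]=m[y0:y1,x0:x1]
        for q in cv2.findContours(k,0,2)[0]:
            if cv2.contourArea(q)<15: continue
            (cx,cy),wh,a=cv2.minAreaRect(q);b=cv2.boxPoints(((cx,cy),wh,a))
            b=b[np.argsort(b[:,0])];l,r=b[:2].mean(0),b[2:].mean(0)
            for z in(106,85):
                L,Rr=ray(n,l,z),ray(n,r,z);d=(Rr-L)*(1 if L[1]<Rr[1] else -1)
                print(n,c,z,"px",np.round((cx,cy),1),"wh",np.round(wh,1),"mid",np.round((L+Rr)/2,1),"len",np.round(np.linalg.norm(d),1),"yaw",np.round(np.degrees(np.arctan2(-d[0],d[1])),1))
E
python3 - <<'E'
from h import *
strips("top",np.load("pics/top0.npy"),(210,120,420,240))
strips("scene",np.load("pics/scene0.npy"),(190,165,450,300))
t=np.load("pics/top0.npy")[120:245,210:450]
cv2.imwrite("pics/crop.png",cv2.resize(t,None,fx=3.3,fy=3.3,interpolation=cv2.INTER_CUBIC)[:,:,::-1])
E
```

```text
top red 106 px [241.1 196.6] wh [40.3  5.5] mid [614.3 217.2] len 119.7 yaw -5.8
top red 85 px [241.1 196.6] wh [40.3  5.5] mid [618.6 220.7] len 121.6 yaw -5.8
top red 106 px [245.5 171.7] wh [22.8  4.7] mid [690.8 207.1] len 68.5 yaw -4.4
top red 85 px [245.5 171.7] wh [22.8  4.7] mid [696.4 210.5] len 69.6 yaw -4.4
top green 106 px [309.9 221.2] wh [38.9  4.5] mid [542.2  12.5] len 114.5 yaw -8.6
top green 85 px [309.9 221.2] wh [38.9  4.5] mid [545.3  12.8] len 116.3 yaw -8.6
top green 106 px [317.  178.6] wh [22.2  4.2] mid [671.5  -7.4] len 66.5 yaw -8.5
top green 85 px [317.  178.6] wh [22.2  4.2] mid [676.7  -7.4] len 67.6 yaw -8.5
scene red 106 px [407.5 227.5] wh [29.3  5.3] mid [712.5 205.7] len 66.1 yaw -5.9
scene red 85 px [407.5 227.5] wh [29.3  5.3] mid [695.4 211.1] len 68.0 yaw -5.9
scene red 106 px [407.  197.4] wh [48.2  6. ] mid [617.6 217.4] len 116.9 yaw -2.2
scene red 85 px [407.  197.4] wh [48.2  6. ] mid [597.8 223.2] len 120.3 yaw -2.2
scene blue 106 px [229.5 232. ] wh [ 4. 29.] mid [ 725.2 -203.1] len 67.0 yaw -0.1
scene blue 85 px [229.5 232. ] wh [ 4. 29.] mid [ 708.4 -209.5] len 69.0 yaw -0.1
scene blue 106 px [232. 204.] wh [ 4. 48.] mid [ 637.9 -210.8] len 118.0 yaw -0.2
scene blue 85 px [232. 204.] wh [ 4. 48.] mid [ 618.6 -217.4] len 121.4 yaw -0.2
```

View pics/crop.png

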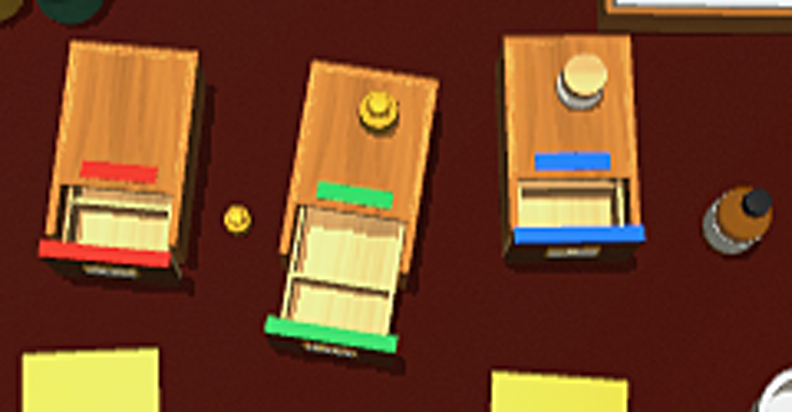

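The crop confirms that the red lip is slightly ajar with the gap behind it clear, green is about 63 mm out, and blue is about shut. Next I'll go to the front of green with the fingers shut.

```bash
cat >> h.py <<'E'
def plan(x,y,z,yawdeg,pos=None,rot=None):
    from scipy.spatial.transform import Rotation as Ro
    s=get_state();p=np.array(s["eef_pos"] if pos is None else pos);r=s["tcp_rot"] if rot is None else rot
    R=Ro.from_euler("xyz",r);G=Ro.from_euler("xyz",[np.pi,0,np.radians(yawdeg)])
    return np.round(R.inv().apply(np.array([x,y,z])-p)/800,4),np.round((R.inv()*G).as_rotvec()/(np.pi/2),4)
E
python3 - <<'E'
from h import *
print(plan(410,390,230,169)); print(plan(500,120,230,171.6,[410,390,230],[np.pi,0,np.radians(169)]))
E
```

```text
(array([-0.391 , -0.1912,  0.0008]), array([-0.0012, -0.    , -0.0208]))
(array([-0.1748, -0.3098, -0.    ]), array([ 0.    ,  0.    , -0.0289]))
```

Call:
apply_moves([
  {"xyz": [-0.39,-0.19,0],"turn": [0,0,-0.02],"claw": -1},
  {"xyz": [-0.39,-0.19,0],"turn": [0,0,-0.02],"claw": -1},
  {"xyz": [-0.39,-0.19,0],"turn": [0,0,-0.02],"claw": -1},
  {"xyz": [-0.39,-0.19,0],"turn": [0,0,-0.02],"claw": -1},
  {"xyz": [-0.39,-0.19,0],"turn": [0,0,-0.02],"claw": -1},
  {"xyz": [-0.39,-0.19,0],"turn": [0,0,-0.02],"claw": -1},
  {"xyz": [-0.39,-0.19,0],"turn": [0,0,-0.02],"claw": -1},
  {"xyz": [-0.39,-0.19,0],"turn": [0,0,-0.02],"claw": -1},
])

```text
t: 0.77
eef_pos: [400.0, 398.4, 231.1]
tcp_rot: [-3.141, -0.0, 2.948]
ft_force: [0.3, 0.6, -0.3]
gripper_width: 0.0
gripper_force: 0.0
```

Call:
apply_moves([
  {"xyz": [-0.15,-0.31,0],"turn": [0,0,-0.03],"claw": -1},
  {"xyz": [-0.15,-0.31,0],"turn": [0,0,-0.03],"claw": -1},
  {"xyz": [-0.15,-0.31,0],"turn": [0,0,-0.03],"claw": -1},
  {"xyz": [-0.15,-0.31,0],"turn": [0,0,-0.03],"claw": -1},
  {"xyz": [-0.15,-0.31,0],"turn": [0,0,-0.03],"claw": -1},
  {"xyz": [-0.15,-0.31,0],"turn": [0,0,-0.03],"claw": -1},
  {"xyz": [-0.15,-0.31,0],"turn": [0,0,-0.03],"claw": -1},
  {"xyz": [-0.15,-0.31,0],"turn": [0,0,-0.03],"claw": -1},
])

```text
t: 1.43
eef_pos: [470.4, 126.5, 231.5]
tcp_rot: [-3.14, 0.001, 2.985]
ft_force: [-0.4, -0.4, -0.2]
gripper_width: 0.2
gripper_force: 0.0
```

```bash
python3 - <<'E'
from h import *
s=get_state();print(s["t"],s["eef_pos"],np.degrees(s["tcp_rot"]),s["gripper_width"]);print(plan(500,18.5,140,171.6)); print(plan(500,18.5,82,171.6))
E
```

```text
1.4333 [470.41760918 126.50940441 231.48897567] [-1.79914119e+02  5.26375477e-02  1.71046432e+02] 0.24069670554637262
(array([-0.0574, -0.1274,  0.1146]), array([-0.001 ,  0.0006, -0.0062]))
(array([-0.0574, -0.1273,  0.1871]), array([-0.001 ,  0.0006, -0.0062]))
```

Call:
apply_moves([
  {"xyz": [-0.057,-0.127,0.04],"turn": [0,0,-0.006],"claw": -1},
  {"xyz": [-0.057,-0.127,0.04],"turn": [0,0,-0.006],"claw": -1},
  {"xyz": [-0.057,-0.127,0.04],"turn": [0,0,-0.006],"claw": -1},
  {"xyz": [-0.057,-0.127,0.09],"turn": [0,0,-0.006],"claw": -1},
  {"xyz": [-0.057,-0.127,0.13],"turn": [0,0,-0.006],"claw": -1},
  {"xyz": [-0.057,-0.127,0.17],"turn": [0,0,-0.006],"claw": -1},
  {"xyz": [-0.057,-0.127,0.187],"turn": [0,0,-0.006],"claw": -1},
  {"xyz": [-0.057,-0.127,0.187],"turn": [0,0,-0.006],"claw": -1},
])

```text
t: 2.1
eef_pos: [496.2, 26.6, 77.9]
tcp_rot: [-3.139, -0.007, 3.005]
ft_force: [-0.8, 0.5, -0.4]
gripper_width: 0.2
gripper_force: 0.0
```

```bash
python3 - <<'E'
from h import *
s=get_state();print(s["eef_pos"],np.degrees(s["tcp_rot"]),s["ft_force"])
im=imaging.camera("top");strips("top",im,(210,120,420,240))
im2=imaging.camera("scene");cv2.imwrite("pics/g1.png",np.vstack([cv2.resize(a,None,fx=2.4,fy=2.4) for a in (im[140:260,240:400],im2[150:270,240:400])])[:,:,::-1])
E
```

```text
[496.23879616  26.55167318  77.86709995] [-179.84670003   -0.39823359  172.17636567] [-0.83648658  0.45403445 -0.35060294]
top red 106 px [241.1 196.6] wh [40.3  5.5] mid [614.3 217.2] len 119.7 yaw -5.8
top red 85 px [241.1 196.6] wh [40.3  5.5] mid [618.6 220.7] len 121.6 yaw -5.8
top red 106 px [245.5 171.7] wh [22.8  4.7] mid [690.8 207.1] len 68.5 yaw -4.4
top red 85 px [245.5 171.7] wh [22.8  4.7] mid [696.4 210.5] len 69.6 yaw -4.4
top green 106 px [317.1 178.5] wh [22.1  4.1] mid [671.7  -7.6] len 66.1 yaw -7.8
top green 85 px [317.1 178.5] wh [22.1  4.1] mid [676.9  -7.7] len 67.2 yaw -7.8
```

View pics/g1.png

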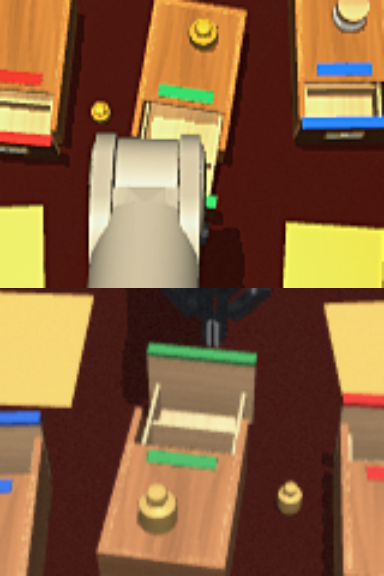

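Top: the finger is clear in front of the green board; scene view: finger at (212,330) about mid-lip. Pushing now.

```bash
python3 - <<'E'
from h import *
s=get_state();print(s["t"],s["eef_pos"],np.degrees(s["tcp_rot"]));print(plan(578,7,80,171.6))
print(plan(578,7,80,171.6,[500,18.5,82],[np.pi,0,np.radians(171.6)]))
E
```

```text
2.2 [499.1081442   26.69260817  81.71292122] [-1.79961956e+02 -5.83535846e-02  1.72173478e+02]
(array([-0.1011, -0.011 ,  0.002 ]), array([-0.0004, -0.0006,  0.0064]))
(array([-0.0986,  0.    ,  0.0025]), array([0., 0., 0.]))
```

Call:
apply_moves([
  {"xyz": [-0.0125,-0.008,0],"turn": [0,0,0.006],"claw": -1},
  {"xyz": [-0.025,-0.01,0],"turn": [0,0,0.006],"claw": -1},
  {"xyz": [-0.0375,-0.01,0],"turn": [0,0,0.006],"claw": -1},
  {"xyz": [-0.05,-0.01,0],"turn": [0,0,0.006],"claw": -1},
  {"xyz": [-0.0625,-0.01,0],"turn": [0,0,0.006],"claw": -1},
  {"xyz": [-0.075,-0.01,0],"turn": [0,0,0.006],"claw": -1},
  {"xyz": [-0.0875,-0.01,0],"turn": [0,0,0.006],"claw": -1},
  {"xyz": [-0.1,-0.01,0],"turn": [0,0,0.006],"claw": -1},
])

```text
t: 2.87
eef_pos: [579.1, 6.7, 82.9]
tcp_rot: [-3.142, 0.001, 2.995]
ft_force: [-2.8, -1.4, -0.4]
gripper_width: -0.3
gripper_force: 1.2
```

Call:
apply_moves([
  {"xyz": [-0.002,0,0],"turn": [0,0,0],"claw": -1},
  {"xyz": [-0.004,0,0],"turn": [0,0,0],"claw": -1},
  {"xyz": [-0.006,0,0],"turn": [0,0,0],"claw": -1},
  {"xyz": [-0.006,0,0],"turn": [0,0,0],"claw": -1},
  {"xyz": [-0.006,0,0],"turn": [0,0,0],"claw": -1},
  {"xyz": [-0.006,0,0],"turn": [0,0,0],"claw": -1},
  {"xyz": [-0.006,0,0],"turn": [0,0,0],"claw": -1},
  {"xyz": [-0.006,0,0],"turn": [0,0,0],"claw": -1},
])

```text
t: 3.53
eef_pos: [582.1, 7.2, 81.8]
tcp_rot: [3.141, 0.0, 2.996]
ft_force: [0.0, 0.3, 0.5]
gripper_width: -0.2
gripper_force: 0.0
```

Call:
apply_moves([
  {"xyz": [-0.002,0,0],"turn": [0,0,0],"claw": -1},
  {"xyz": [-0.003,0,0],"turn": [0,0,0],"claw": -1},
  {"xyz": [-0.004,0,0],"turn": [0,0,0],"claw": -1},
  {"xyz": [-0.005,0,0],"turn": [0,0,0],"claw": -1},
  {"xyz": [-0.006,0,0],"turn": [0,0,0],"claw": -1},
  {"xyz": [-0.007,0,0],"turn": [0,0,0],"claw": -1},
  {"xyz": [-0.008,0,0],"turn": [0,0,0],"claw": -1},
  {"xyz": [-0.008,0,0],"turn": [0,0,0],"claw": -1},
])

```text
t: 4.2
eef_pos: [588.3, 6.2, 81.6]
tcp_rot: [-3.142, -0.001, 2.995]
ft_force: [-3.6, 0.7, 2.6]
gripper_width: -0.1
gripper_force: 1.8
```

```bash
python3 - <<'E'
from h import *
s=get_state();print(s["eef_pos"],s["ft_force"])
strips("scene",imaging.camera("scene"),(190,165,450,300))
E
```

```text
[588.27360235   6.22251723  81.55942071] [-3.5557561   0.74979137  2.59874443]
scene red 106 px [407.5 227.4] wh [29.3  5.3] mid [712.3 205.7] len 66.2 yaw -5.5
scene red 85 px [407.5 227.4] wh [29.3  5.3] mid [695.2 211.1] len 68.1 yaw -5.5
scene red 106 px [407.  197.4] wh [48.2  6. ] mid [617.6 217.4] len 116.9 yaw -2.2
scene red 85 px [407.  197.4] wh [48.2  6. ] mid [597.8 223.2] len 120.3 yaw -2.2
scene blue 106 px [229.5 232. ] wh [ 4. 29.] mid [ 725.2 -203.1] len 67.0 yaw -0.1
scene blue 85 px [229.5 232. ] wh [ 4. 29.] mid [ 708.4 -209.5] len 69.0 yaw -0.1
scene blue 106 px [232. 204.] wh [ 4. 48.] mid [ 637.9 -210.8] len 118.0 yaw -0.2
scene blue 85 px [232. 204.] wh [ 4. 48.] mid [ 618.6 -217.4] len 121.4 yaw -0.2
```

Call:
apply_moves([
  {"xyz": [-0.001,0,0],"turn": [0,0,0],"claw": -1},
  {"xyz": [-0.002,0,0],"turn": [0,0,0],"claw": -1},
  {"xyz": [-0.003,0,0],"turn": [0,0,0],"claw": -1},
  {"xyz": [-0.004,0,0],"turn": [0,0,0],"claw": -1},
  {"xyz": [-0.005,0,0],"turn": [0,0,0],"claw": -1},
  {"xyz": [-0.006,0,0],"turn": [0,0,0],"claw": -1},
  {"xyz": [-0.006,0,0],"turn": [0,0,0],"claw": -1},
  {"xyz": [-0.006,0,0],"turn": [0,0,0],"claw": -1},
])

```text
t: 4.92
eef_pos: [588.3, 6.2, 81.2]
tcp_rot: [3.141, -0.011, 2.996]
ft_force: [-25.9, 3.2, 18.7]
gripper_width: -0.1
gripper_force: 13.2
```

Stop reached (force rose with no motion). Back off and rise.

Call:
apply_moves([
  {"xyz": [0.01,0,0],"turn": [0,0,0],"claw": -1},
  {"xyz": [0.03,0,0],"turn": [0,0,0],"claw": -1},
  {"xyz": [0.05,0,0],"turn": [0,0,0],"claw": -1},
  {"xyz": [0.05,0,-0.04],"turn": [0,0,0],"claw": -1},
  {"xyz": [0.05,0,-0.08],"turn": [0,0,0],"claw": -1},
  {"xyz": [0.05,0,-0.11],"turn": [0,0,0],"claw": -1},
  {"xyz": [0.05,0,-0.11],"turn": [0,0,0],"claw": -1},
  {"xyz": [0.05,0,-0.11],"turn": [0,0,0],"claw": -1},
])

```text
t: 5.58
eef_pos: [555.2, 11.0, 171.4]
tcp_rot: [3.14, 0.005, 2.995]
ft_force: [-0.4, -0.3, -0.7]
gripper_width: 0.0
gripper_force: 0.0
```

```bash
python3 - <<'E'
from h import *
s=get_state();print(s["eef_pos"],np.degrees(s["tcp_rot"]),s["ft_force"])
im=imaging.camera("scene");cv2.imwrite("pics/g2.png",cv2.resize(im[160:310,180:460],None,fx=2.8,fy=2.8)[:,:,::-1])
# hook point: 7+11+10 mm behind lip centre
a=np.radians(-4.8);L=np.array([615.5,217.3]);P=L+28*np.array([np.cos(a),np.sin(a)])
print(P,plan(*P,170,175.2),plan(*P,72,175.2))
E
```

```text
[555.23729827  11.04184513 171.39727967] [179.93493898   0.25866381 171.60870945] [-0.42091535 -0.26905312 -0.68959475]
[643.40180006 214.95702039] (array([-0.0732,  0.2684,  0.    ]), array([ 0.0002,  0.001 , -0.0398])) (array([-0.073 ,  0.2683,  0.1225]), array([ 0.0002,  0.001 , -0.0398]))
```

View pics/g2.png

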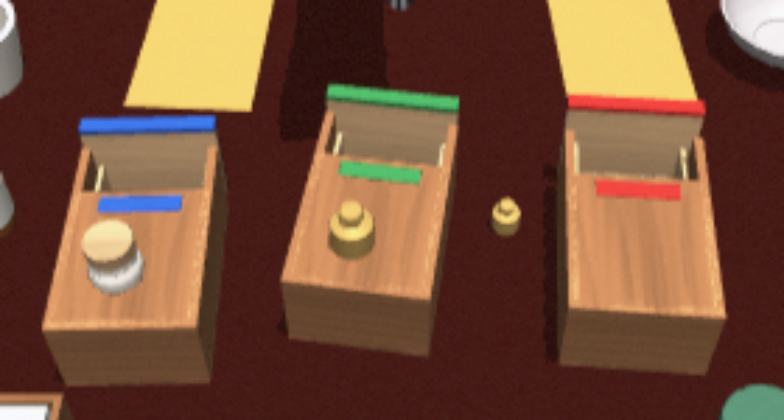

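Green's lip (392,98) is against its case and the weights are in place. Now over red's gap (640,140).

Call:
apply_moves([
  {"xyz": [-0.073,0.268,0],"turn": [0,0,-0.04],"claw": -1},
  {"xyz": [-0.073,0.268,0],"turn": [0,0,-0.04],"claw": -1},
  {"xyz": [-0.073,0.268,0],"turn": [0,0,-0.04],"claw": -1},
  {"xyz": [-0.073,0.268,0],"turn": [0,0,-0.04],"claw": -1},
  {"xyz": [-0.073,0.268,0],"turn": [0,0,-0.04],"claw": -1},
  {"xyz": [-0.073,0.268,0],"turn": [0,0,-0.04],"claw": -1},
  {"xyz": [-0.073,0.268,0],"turn": [0,0,-0.04],"claw": -1},
  {"xyz": [-0.073,0.268,0],"turn": [0,0,-0.04],"claw": -1},
])

```text
t: 6.3
eef_pos: [642.0, 215.5, 167.0]
tcp_rot: [-3.14, -0.003, 3.06]
ft_force: [-0.1, -0.9, -0.1]
gripper_width: 0.1
gripper_force: 0.0
```

```bash
python3 - <<'E'
from h import *
s=get_state();print(s["eef_pos"],np.degrees(s["tcp_rot"]),s["ft_force"])
print(plan(643.4,215,112,175.2),plan(643.4,215,74,175.2))
E
```

```text
[642.03454783 215.50353003 167.03797987] [-1.79880750e+02 -1.59265447e-01  1.75326425e+02] [-0.13038343 -0.85200293 -0.06358924]
(array([-0.0019, -0.0003,  0.0688]), array([-0.0013, -0.0018,  0.0014])) (array([-0.0021, -0.0002,  0.1163]), array([-0.0013, -0.0018,  0.0014]))
```

Call:
apply_moves([
  {"xyz": [-0.002,0,0.03],"turn": [0,0,0],"claw": -1},
  {"xyz": [-0.002,0,0.05],"turn": [0,0,0],"claw": -1},
  {"xyz": [-0.002,0,0.07],"turn": [0,0,0],"claw": -1},
  {"xyz": [-0.002,0,0.085],"turn": [0,0,0],"claw": -1},
  {"xyz": [-0.002,0,0.1],"turn": [0,0,0],"claw": -1},
  {"xyz": [-0.002,0,0.11],"turn": [0,0,0],"claw": -1},
  {"xyz": [-0.002,0,0.12],"turn": [0,0,0],"claw": -1},
  {"xyz": [-0.002,0,0.12],"turn": [0,0,0],"claw": -1},
])

```text
t: 6.97
eef_pos: [643.5, 214.2, 71.9]
tcp_rot: [-3.14, -0.002, 3.058]
ft_force: [0.0, 0.4, -0.5]
gripper_width: 0.1
gripper_force: 0.0
```

```bash
python3 - <<'E'
from h import *
s=get_state();print(s["eef_pos"],np.degrees(s["tcp_rot"]),s["ft_force"])
im=imaging.camera("scene");strips("scene",im,(350,165,450,300));cv2.imwrite("pics/r1.png",cv2.resize(im[160:310,340:480],None,fx=3.5,fy=3.5)[:,:,::-1])
a=np.radians(-4.8);u=np.array([np.cos(a),np.sin(a)])
print(plan(*(s["eef_pos"][:2]-100*u),74,175.2))
E
```

```text
[643.48688748 214.15855575  71.89311139] [-1.79934759e+02 -1.20675093e-01  1.75202532e+02] [ 0.03971849  0.39248661 -0.48804772]
scene red 106 px [407.5 227.5] wh [29.3  5.3] mid [712.5 205.7] len 66.1 yaw -5.9
scene red 85 px [407.5 227.5] wh [29.3  5.3] mid [695.4 211.1] len 68.0 yaw -5.9
scene red 106 px [386. 196.] wh [4. 6.] mid [612.6 166.8] len 14.7 yaw -0.3
scene red 85 px [386. 196.] wh [4. 6.] mid [592.6 171.1] len 15.1 yaw -0.3
(array([ 0.1256, -0.0004, -0.0011]), array([-0.0004, -0.0007,  0.0001]))
```

View pics/r1.png

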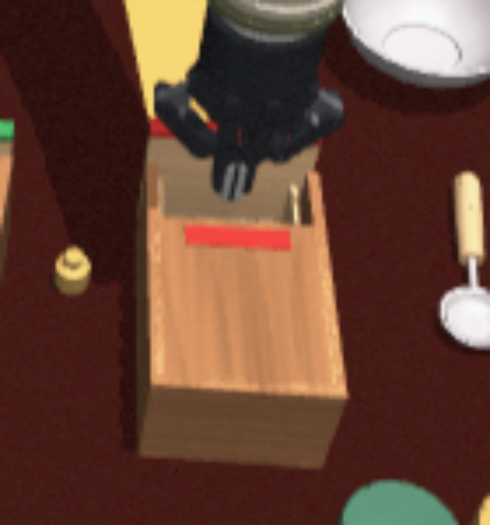

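The finger is inside the gap behind the lip (crop 232,180), mid-width and clear of the roof. Drawing out slowly.

Call:
apply_moves([
  {"xyz": [0.003,0,0],"turn": [0,0,0],"claw": -1},
  {"xyz": [0.006,0,0],"turn": [0,0,0],"claw": -1},
  {"xyz": [0.009,0,0],"turn": [0,0,0],"claw": -1},
  {"xyz": [0.012,0,0],"turn": [0,0,0],"claw": -1},
  {"xyz": [0.015,0,0],"turn": [0,0,0],"claw": -1},
  {"xyz": [0.018,0,0],"turn": [0,0,0],"claw": -1},
  {"xyz": [0.021,0,0],"turn": [0,0,0],"claw": -1},
  {"xyz": [0.024,0,0],"turn": [0,0,0],"claw": -1},
])

```text
t: 7.68
eef_pos: [625.4, 216.4, 74.1]
tcp_rot: [3.141, 0.001, 3.058]
ft_force: [2.3, -0.1, 1.6]
gripper_width: 0.4
gripper_force: 1.1
```

Call:
apply_moves([
  {"xyz": [0.004,0,0],"turn": [0,0,0],"claw": -1},
  {"xyz": [0.008,0,0],"turn": [0,0,0],"claw": -1},
  {"xyz": [0.012,0,0],"turn": [0,0,0],"claw": -1},
  {"xyz": [0.016,0,0],"turn": [0,0,0],"claw": -1},
  {"xyz": [0.02,0,0],"turn": [0,0,0],"claw": -1},
  {"xyz": [0.024,0,0],"turn": [0,0,0],"claw": -1},
  {"xyz": [0.028,0,0],"turn": [0,0,0],"claw": -1},
  {"xyz": [0.032,0,0],"turn": [0,0,0],"claw": -1},
])

```text
t: 8.35
eef_pos: [599.4, 218.3, 73.7]
tcp_rot: [-3.141, -0.0, 3.058]
ft_force: [1.7, -0.9, 1.6]
gripper_width: 0.1
gripper_force: 1.1
```

Call:
apply_moves([
  {"xyz": [0.004,0,0],"turn": [0,0,0],"claw": -1},
  {"xyz": [0.008,0,0],"turn": [0,0,0],"claw": -1},
  {"xyz": [0.012,0,0],"turn": [0,0,0],"claw": -1},
  {"xyz": [0.016,0,0],"turn": [0,0,0],"claw": -1},
  {"xyz": [0.02,0,0],"turn": [0,0,0],"claw": -1},
  {"xyz": [0.024,0,0],"turn": [0,0,0],"claw": -1},
  {"xyz": [0.028,0,0],"turn": [0,0,0],"claw": -1},
  {"xyz": [0.032,0,0],"turn": [0,0,0],"claw": -1},
])

```text
t: 9.02
eef_pos: [573.8, 220.4, 73.6]
tcp_rot: [-3.141, -0.0, 3.058]
ft_force: [1.9, -0.9, 1.0]
gripper_width: 0.1
gripper_force: 1.1
```

```bash
python3 - <<'E'
from h import *
s=get_state();print(s["eef_pos"],np.degrees(s["tcp_rot"]),s["ft_force"])
E
```

```text
[573.76568956 220.39685394  73.57520623] [-1.79982478e+02 -1.39751654e-02  1.75214600e+02] [ 1.9202318  -0.89846679  0.96498349]
```

Call:
apply_moves([
  {"xyz": [0.004,0,0],"turn": [0,0,0],"claw": -1},
  {"xyz": [0.008,0,0],"turn": [0,0,0],"claw": -1},
  {"xyz": [0.012,0,0],"turn": [0,0,0],"claw": -1},
  {"xyz": [0.016,0,0],"turn": [0,0,0],"claw": -1},
  {"xyz": [0.02,0,0],"turn": [0,0,0],"claw": -1},
  {"xyz": [0.024,0,0],"turn": [0,0,0],"claw": -1},
  {"xyz": [0.028,0,0],"turn": [0,0,0],"claw": -1},
  {"xyz": [0.032,0,0],"turn": [0,0,0],"claw": -1},
])

```text
t: 9.68
eef_pos: [548.2, 222.7, 73.6]
tcp_rot: [-3.141, -0.0, 3.058]
ft_force: [2.1, -2.4, -0.4]
gripper_width: 0.3
gripper_force: 1.1
```

Call:
apply_moves([
  {"xyz": [0.002,0,0],"turn": [0,0,0],"claw": -1},
  {"xyz": [0.004,0,0],"turn": [0,0,0],"claw": -1},
  {"xyz": [0.006,0,0],"turn": [0,0,0],"claw": -1},
  {"xyz": [0.008,0,0],"turn": [0,0,0],"claw": -1},
  {"xyz": [0.01,0,0],"turn": [0,0,0],"claw": -1},
  {"xyz": [0.012,0,0],"turn": [0,0,0],"claw": -1},
  {"xyz": [0.014,0,0],"turn": [0,0,0],"claw": -1},
  {"xyz": [0.016,0,0],"turn": [0,0,0],"claw": -1},
])

```text
t: 10.35
eef_pos: [535.7, 223.9, 73.6]
tcp_rot: [-3.142, -0.0, 3.058]
ft_force: [2.5, -0.9, -1.5]
gripper_width: 0.1
gripper_force: 1.0
```

Call:
apply_moves([
  {"xyz": [0.001,0,0],"turn": [0,0,0],"claw": -1},
  {"xyz": [0.002,0,0],"turn": [0,0,0],"claw": -1},
  {"xyz": [0.003,0,0],"turn": [0,0,0],"claw": -1},
  {"xyz": [0.004,0,0],"turn": [0,0,0],"claw": -1},
  {"xyz": [0.005,0,0],"turn": [0,0,0],"claw": -1},
  {"xyz": [0.006,0,0],"turn": [0,0,0],"claw": -1},
  {"xyz": [0.007,0,0],"turn": [0,0,0],"claw": -1},
  {"xyz": [0.008,0,0],"turn": [0,0,0],"claw": -1},
])

```text
t: 11.02
eef_pos: [529.5, 224.4, 73.7]
tcp_rot: [3.142, 0.0, 3.058]
ft_force: [1.7, 0.1, -1.2]
gripper_width: -0.1
gripper_force: 1.0
```

Call:
apply_moves([
  {"xyz": [0.001,0,0],"turn": [0,0,0],"claw": -1},
  {"xyz": [0.002,0,0],"turn": [0,0,0],"claw": -1},
  {"xyz": [0.003,0,0],"turn": [0,0,0],"claw": -1},
  {"xyz": [0.004,0,0],"turn": [0,0,0],"claw": -1},
  {"xyz": [0.005,0,0],"turn": [0,0,0],"claw": -1},
  {"xyz": [0.006,0,0],"turn": [0,0,0],"claw": -1},
  {"xyz": [0.007,0,0],"turn": [0,0,0],"claw": -1},
  {"xyz": [0.008,0,0],"turn": [0,0,0],"claw": -1},
])

```text
t: 11.68
eef_pos: [523.6, 224.8, 73.8]
tcp_rot: [3.141, 0.001, 3.058]
ft_force: [7.1, 0.6, -6.1]
gripper_width: 0.2
gripper_force: 3.6
```

Force is rising right at the expected stop; a little more to be sure.

Call:
apply_moves([
  {"xyz": [0.001,0,0],"turn": [0,0,0],"claw": -1},
  {"xyz": [0.002,0,0],"turn": [0,0,0],"claw": -1},
  {"xyz": [0.003,0,0],"turn": [0,0,0],"claw": -1},
  {"xyz": [0.004,0,0],"turn": [0,0,0],"claw": -1},
  {"xyz": [0.004,0,0],"turn": [0,0,0],"claw": -1},
  {"xyz": [0.004,0,0],"turn": [0,0,0],"claw": -1},
  {"xyz": [0.004,0,0],"turn": [0,0,0],"claw": -1},
  {"xyz": [0.004,0,0],"turn": [0,0,0],"claw": -1},
])

```text
t: 12.35
eef_pos: [523.7, 224.7, 74.3]
tcp_rot: [3.14, 0.007, 3.057]
ft_force: [17.5, 0.8, -11.4]
gripper_width: -0.3
gripper_force: 8.5
```

At the stop (no more motion, 17 N). Release inward, then straight up.

Call:
apply_moves([
  {"xyz": [-0.006,0,0],"turn": [0,0,0],"claw": -1},
  {"xyz": [-0.018,0,0],"turn": [0,0,0],"claw": -1},
  {"xyz": [-0.018,0,0],"turn": [0,0,0],"claw": -1},
  {"xyz": [-0.018,0,-0.03],"turn": [0,0,0],"claw": -1},
  {"xyz": [-0.018,0,-0.07],"turn": [0,0,0],"claw": -1},
  {"xyz": [-0.018,0,-0.11],"turn": [0,0,0],"claw": -1},
  {"xyz": [-0.018,0,-0.15],"turn": [0,0,0],"claw": -1},
  {"xyz": [-0.018,0,-0.18],"turn": [0,0,0],"claw": -1},
])

```text
t: 13.02
eef_pos: [534.5, 223.9, 220.5]
tcp_rot: [3.141, 0.001, 3.058]
ft_force: [0.7, 0.1, -0.1]
gripper_width: 0.3
gripper_force: 0.0
```

Call:
apply_moves([
  {"xyz": [0.0,0,-0.02],"turn": [0,0,0],"claw": -1},
  {"xyz": [0.02,0.04,-0.02],"turn": [0,0,0],"claw": -1},
  {"xyz": [0.04,0.08,-0.02],"turn": [0,0,0],"claw": -1},
  {"xyz": [0.06,0.12,-0.02],"turn": [0,0,0],"claw": -1},
  {"xyz": [0.08,0.16,-0.02],"turn": [0,0,0],"claw": -1},
  {"xyz": [0.08,0.2,-0.02],"turn": [0,0,0],"claw": -1},
  {"xyz": [0.08,0.2,-0.02],"turn": [0,0,0],"claw": -1},
  {"xyz": [0.08,0.2,-0.02],"turn": [0,0,0],"claw": -1},
])

```text
t: 13.68
eef_pos: [482.2, 391.0, 232.6]
tcp_rot: [-3.14, -0.002, 3.063]
ft_force: [0.7, -1.4, 1.2]
gripper_width: -0.3
gripper_force: 0.0
```

```bash
python3 - <<'E'
from h import *
s=get_state();print(s["t"],s["eef_pos"],s["ft_force"])
im=imaging.camera("top");im2=imaging.camera("scene");strips("top",im,(210,120,420,245));strips("scene",im2,(190,165,450,300))
cv2.imwrite("pics/f.png",np.vstack([cv2.resize(im[130:260,160:430],None,fx=2.1,fy=2.1),cv2.resize(im2[160:290,200:470],None,fx=2.1,fy=2.1)])[:,:,::-1])
E
```

```text
13.6833 [482.16039217 390.99863061 232.62906202] [ 0.71487598 -1.37187324  1.20609523]
top red 106 px [237.  232.8] wh [40.2  5.7] mid [506.5 224.7] len 117.4 yaw -4.8
top red 85 px [237.  232.8] wh [40.2  5.7] mid [509.1 228.3] len 119.3 yaw -4.8
top red 106 px [245.5 171.6] wh [22.8  4.8] mid [690.9 207.1] len 68.5 yaw -4.8
top red 85 px [245.5 171.6] wh [22.8  4.8] mid [696.5 210.5] len 69.6 yaw -4.8
top green 106 px [313.4 200.3] wh [39.3  4.3] mid [604.9   2.9] len 116.6 yaw -8.9
top green 85 px [313.4 200.3] wh [39.3  4.3] mid [609.1   3. ] len 118.5 yaw -8.9
top green 106 px [317.  178.5] wh [22.2  4.1] mid [671.7  -7.4] len 66.5 yaw -7.8
top green 85 px [317.  178.5] wh [22.2  4.1] mid [677.   -7.5] len 67.6 yaw -7.8
scene red 106 px [407.5 227.4] wh [29.3  5.3] mid [712.3 205.7] len 66.2 yaw -5.5
scene red 85 px [407.5 227.4] wh [29.3  5.3] mid [695.2 211.1] len 68.1 yaw -5.5
scene red 106 px [404.5 167.5] wh [ 5. 45.] mid [509.3 225.8] len 117.7 yaw -0.4
scene red 85 px [404.5 167.5] wh [ 5. 45.] mid [486.3 231.7] len 121.1 yaw -0.4
scene blue 106 px [229.5 232. ] wh [29.  4.] mid [ 725.2 -203.1] len 67.0 yaw -0.1
scene blue 85 px [229.5 232. ] wh [29.  4.] mid [ 708.4 -209.5] len 69.0 yaw -0.1
scene blue 106 px [232. 204.] wh [ 4. 48.] mid [ 637.9 -210.8] len 118.0 yaw -0.2
scene blue 85 px [232. 204.] wh [ 4. 48.] mid [ 618.6 -217.4] len 121.4 yaw -0.2
```

View pics/f.png

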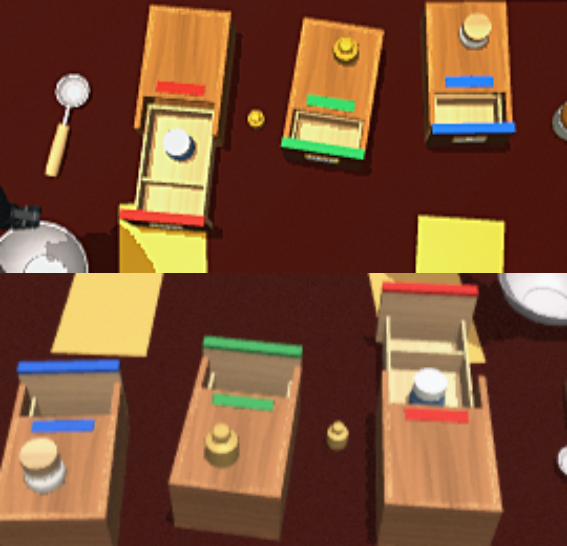

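Red is at its stop with the jar upright in the open (178,144), green is shut, blue and the other items are unmoved.

```bash
python3 -c "
from workcell import workorder
print(workorder.hand_in())"
```

```text
the job is handed in; nothing more can be done
None
```

The green drawer was pushed shut first; then the red drawer was drawn to its stop by the inside of its lip. The jar is standing in the open, everything else looks undisturbed in the final pictures, and the job is handed in (no verdict was returned).

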